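# Clamp a specimen cup in the quick-release vise

### The arm

A 6-joint arm with a two-finger parallel gripper is mounted at the origin on a cart in front of the work surface, level with it; the furniture and walls round the work are solid. World frame = base frame: x ahead of the robot, y to its left, z up, the work surface at z = 0. Lengths are in m, angles in rad, forces in N, time in s.
With the tool pointing down it reaches from about 0.275 to 0.775 m from the base axis. Payload 14.6 kg.
Tool frame: the origin (TCP) lies midway between the tips of the shut fingers; the grasp point (between the pads) lies 19 mm behind it (robot.grip_depth is the distance from the TCP to the grasp point, in m); z points along the fingers, y is the line along which they close (so a half turn about z gives the same grasp; the last joint's range is limited). The gripper opens to 85 mm and grips with 20 to 120 N. Pads are 22 mm wide; open, the fingers measure 114 mm over their backs; the gripper's body (76 mm by 85 mm) begins 54 mm behind the grasp point. The pads swing forward as they close: fully open they stand 13 mm farther back than shut.
Start: joints at [-1.421, 0.263, -0.048, 1.259, 0, 1.415], TCP at [0.158, -0.501, 0.231] pointing down, gripper open.
Joint ranges: [-2.65, 2.65], [-0.89, 1.7], [-1.18, 1.37], [-2.13, 2.11], [-1.35, 1.29], [-3.14, 3.14]. Speed limits (rad/s): [1.89, 1.89, 2.57, 2.79, 3.14, 3.14].

### API

Orientations are given as a unit quaternion [x, y, z, w].
In Python, from plant import robot gives the robot as it stands.
- The arm moves only by the tool jog_arm, never from a script. Its argument "steps" is a list that holds one entry, the list of rows, each a list of 7 numbers: the shift along the tool's x, y, z each as a share of 150 mm, from -1 to 1, then the turn, a rotation vector about the tool's x, y, z each as a share of 60 degrees, from -1 to 1, then the opening in per cent of the stroke, from 0 (shut) to 100 (fully open). In form: [[[dx, dy, dz, rx, ry, rz, claw], ...]]. A call has 1 to 12 rows; each row shifts and turns the commanded pose from where the row before left it, along the tool's axes as they then stand; what a row does not reach is not made up. A row lasts 1/12 s, in which the tool goes at most 41.7 mm and 7.16 degrees, less where a joint would pass 70% of its speed; a pose out of reach is approached as far as the arm can. A call with a number of a shift or a turn outside -1 to 1 is refused whole. A call with a gripper value outside its range is refused whole. The fingers move at their own pace and stop on an object; "newtons" is the grip in N (left out, the last holds). Time passes only in rows, so rows that do not move let the fingers close. It gives the time, the measured TCP pose, the force, the opening and the grip force at its end, in the units of the state.
- robot.get_state(): the state, without advancing time (a new reading comes with each control period).
- robot.snapshot(name): name is "side" or "top"; returns the picture (420x560x3 uint8, red, green, blue); there is no depth.
- robot.get_calibration(name): a dict with "camera_matrix" (3x3 intrinsics, pixels), "distortion" ([k1, k2, p1, p2, k3] as OpenCV has them; the pictures are not rectified), "view" (4x4, takes a point from world to camera coordinates). Camera axes: x right, y down, z forward; pixel columns grow to the right and rows downward; lengths in m; the calibration is good to about 2 mm. A picture is of the moment at which its call begins. get_calibration takes no time and is no camera call.
- robot.close_job(): hands the job in; it is judged then, once.
Trained networks look in the newest picture that a camera, given by its name, has taken for a name from the list of things; names that differ only in an ending like _2 or _b are one class to them, and where a whole thing is asked for, a point or a joint stands for the part that bears it (a point fixed in the world has none). Each returns a list of dicts, best first, with "p" (0 to 1); they miss things now and then, are a little off and sometimes report something else, mostly with a low value. They report only what shows in the picture. A call takes as long as a camera call. They do not tell look-alikes from the thing itself.
- robot.boxes_of(camera, query): "extent" ([left, top, width, height] in pixels, round what is visible of it).
The state is a dict: "time": time; "q": joint angles; "qvel": joint speeds; "tau": joint torques, N m; "position": TCP position; "eef_rot": TCP orientation; "ft_force": force on the tool from outside, world axes, zero at the start; "wrist_torque": the same for the moment, N m; "opening": finger opening in m; "grasp_force": force on a finger pad.
Only numpy, scipy, OpenCV 4.12 (cv2) and the standard library are available. Lean on these libraries where they do the work, as an engineer would, in place of code of your own. Each camera call takes 0.05 s, during which the arm holds its last target. There are 200 camera calls.

### The job

Clamp the specimen cup that stands between the jaws of the small bench vise, so that its lid could be unscrewed later: press the vise's quick-release lever down and, with it pressed, slide the moving jaw up to the cup, then let the lever spring back up. Then turn the knob on the vise clockwise until its slip clutch gives, stop turning there, and let go. Keep the cup upright and leave the other things on the bench alone.

Things in the scene. Friction and masses are not known exactly. Their poses are not given: they have to be found in the camera images.
- vise: Small metal bench vise, bolted down: a bed 100 x 300 mm, 14 mm thick. Origin at the centre of the bed's underside, on the worktop; x across the bed (-x is the front, on the robot's side), y along it, z up. The fixed jaw stands at the +y end, its rubber face at y = +130 mm, its top at z = 51 mm. The carriage with the moving jaw slides along y, towards +y to close.
- vise_carriage (a joint): Slide of the carriage along the vise's +y, 0 to 0.112 m; grows as the jaw closes. It moves (about 1 N, damped) only while the lever is held down: otherwise a pawl locks it in a rack of rungs 7 mm apart, both ways, with up to 7 mm of play until the pawl drops between two rungs. The carriage: a grey block, top at z = 50 mm, with the knob on top, and the lever at its -y end.
- vise_lever (a joint): Quick-release lever, rocks about an axis along the vise's y; 0 = up (locked), 0.30 rad = fully down; the pawl is free of the rack from about 0.20 rad. Spring: about 4 N on the thumb plate to start, 8 N fully down; it springs back up. If the pawl lands on the very top of a rung, the lever stops at about 0.15 rad until the carriage is nudged or the screw presses it back a few mm.
- lever_pad (a point): Centre of the upper face of the lever's thumb plate: a steel plate 40 (x) x 60 (y) mm that juts out in front of the carriage, z = 39 mm when up, about 56 mm in front (-x) of the lever's axle, and going down about 16 mm when fully pressed. A ridge 11 mm high at either y end, 46 mm apart inside: fingertips pressed into the hollow between them can push the lever down and carry the carriage along y.
- jaw_plate: The moving jaw, 72 mm wide (x), top at z = 53 mm. Origin at the centre of its rubber face, z = 35 mm; axes parallel to the vise's, its y points from the face to the cup and the fixed jaw. It rides on the carriage; the screw feeds it up to 20 mm out of it. Its rubber facing gives about 2 to 3 mm when it is tight.
- vise_jaw (a joint): Feed of the moving jaw out of the carriage by the screw, 0 to 0.020 m towards the vise's +y; 20 mm for each turn of the knob, clockwise to close. The screw stays where it is left.
- knob_bar: The knob's black grip bar, 56 (x) x 14 (y) x 26 (z) mm. Origin at its centre, on the knob's vertical axis, z = 91 mm over the worktop; its x lies along the bar. The axis stands on the carriage 58 mm behind (-y of) the moving jaw's face with the screw fully back, and 52 mm to +y of the thumb plate's centre. Turning takes about 0.1 N m, and 0.16 N m when the clutch slips.
- vise_clutch (a joint): Slip of the knob on its screw (clutch), rad, grows clockwise; 0 at the start. The clutch slips once the cup is tight between both jaws: from then on the knob turns and the jaw stays. A gripper holding the knob can also hold the carriage off its rung: if the carriage settles back by some mm when the knob is let go, the jaw is loose again and wants turning on until the clutch slips once more.
- cup: Specimen cup, white, with a screw lid, standing on the vise's bed between the jaws, close to (within about 5 mm of) the fixed jaw. Height 59 mm, body diameter 48 mm up to 46 mm over its foot, lid diameter 55 mm above that. Origin at the centre of its foot.
- spare_cup: Another such cup, with a yellow lid, on the worktop behind the vise: leave alone. Origin at the centre of its foot.
- timer: Flat bench timer 64 x 66 x 18 mm lying on the worktop: leave alone. Origin at the centre of its underside.
- lancet_box: Small card box 48 x 75 x 40 mm on the worktop: leave alone. Origin at the centre of its underside.
There are look-alikes about, which are no part of the job. Leave any orange or red look-alike of the cup alone.

How it is judged:
On the way, in this order (a step that is already met when the one before it is completed fails the run):
1. the quick-release lever is pressed down (value of joint vise_lever above 0.18 rad), for 0.05 s.
2. with the lever down, the moving jaw is slid up to within 10 mm of the cup's body (value of joint vise_lever above 0.15 rad and y of cup in the frame of jaw_plate below 0.034 m), for 0.05 s.
3. the lever is up again, the pawl in the rack, the jaw still near the cup (value of joint vise_lever below 0.06 rad and y of cup in the frame of jaw_plate below 0.038 m), for 0.2 s.
4. the knob is turned until its clutch slips, with the jaw tight on the cup (value of joint vise_clutch above 0.2 rad and contact force between jaw_plate and cup above 4 N), for 0.05 s.
At the end, for the whole second after the job is handed in: The cup stands upright (within 0.12 rad) and still between the jaws, clamped with more than 4 N by the moving jaw; the lever is up (under 0.06 rad) (contact force between jaw_plate and cup above 4 N and value of joint vise_lever below 0.06 rad and y of cup in the frame of jaw_plate below 0.028 m and angle between cup's own z axis and vertical below 0.12 rad and linear speed of cup below 0.01 m/s); the robot touches nothing.
It fails at once if the knob was turned on by more than half a turn (3.1 rad) after its clutch began to slip (value of joint vise_clutch above 3.1 rad).
It fails at once if the cup was tipped by more than 0.35 rad (angle between cup's own z axis and vertical above 0.35 rad).
It fails at once if a bystander (spare cup, timer or card box) was moved by more than 30 mm (distance of any of spare_cup, timer, lancet_box from where it was at the start of the episode above 0.03 m).
It also fails if it takes over 69 s, if anything falls off the work surface, if the arm or the gripper's body presses on something with over 40 N, if the wrist force passes 120 N, or if a joint passes its speed limit or range.

## Working session

There is one attempt and no reset: what is moved stays moved. The work goes in short steps, Python scripts to look and compute and a tool call to move; the robot and the scene stay as the last step left them, time stands still between calls to the robot, and variables do not carry over. Pictures are saved under pics/ and viewed, at most 10 in all, crops included, and the job is handed in when it is done.

Besides the shell and the picture viewer there is one more tool, called after "Request:" by a JSON object that holds its "api" and its "payload", one argument or row to a line. jog_arm: Moves the arm, as the interface text tells. Shift numbers are shares of 150 mm and turn numbers shares of 60 degrees, none past 1 either way. Its arguments: {"type":"object","properties":{"steps":{"type":"array","items":{"type":"array","items":{"type":"array","items":{"type":"number"}}}},"newtons":{"type":"number"}},"required":["steps"]}

```bash
mkdir -p pics; ls
cat > h.py <<'E'
import numpy as np, cv2
from plant import robot
def snap(c,n):
    im=robot.snapshot(c); cv2.imwrite(f'pics/{n}.png',im[:,:,::-1]); return im
def cal(c):
    k=robot.get_calibration(c); return np.array(k['camera_matrix']),np.array(k['distortion']),np.array(k['view'])
def ray(c,uv):
    K,D,V=cal(c); p=cv2.undistortPoints(np.array([[uv]],float),K,D)[0,0]
    R=V[:3,:3];o=-R.T@V[:3,3];d=R.T@np.array([p[0],p[1],1]);return o,d/np.linalg.norm(d)
def atz(c,uv,z):
    o,d=ray(c,uv);return o+d*(z-o[2])/d[2]
def tri(a,b):
    (o1,d1),(o2,d2)=ray('side',a),ray('top',b)
    s=np.linalg.lstsq(np.c_[d1,-d2],o2-o1,rcond=None)[0];p,q=o1+s[0]*d1,o2+s[1]*d2
    return (p+q)/2,np.linalg.norm(p-q)
def proj(c,P):
    K,D,V=cal(c);return cv2.projectPoints(np.array(P,float).reshape(-1,3),cv2.Rodrigues(V[:3,:3])[0],V[:3,3],K,D)[0][:,0]
E
python3 - <<'E'
from h import *
for c in('side','top'):
    snap(c,c+'0')
    print(c,np.round(-cal(c)[2][:3,:3].T@cal(c)[2][:3,3],3))
    for n in('vise','knob_bar','lever_pad','jaw_plate','cup','timer','lancet_box'):
        print(n,[(np.round(b['extent']).tolist(),round(b['p'],2)) for b in robot.boxes_of(c,n)[:4]])
E
```

```text
pics
side [ 1.228 -0.203  0.582]
vise [([248.0, 184.0, 128.0, 70.0], 0.68)]
knob_bar [([296.0, 188.0, 15.0, 21.0], 0.76)]
lever_pad [([249.0, 199.0, 41.0, 30.0], 0.63), ([335.0, 176.0, 27.0, 28.0], 0.15)]
jaw_plate [([311.0, 201.0, 23.0, 22.0], 0.62)]
cup [([217.0, 185.0, 22.0, 25.0], 0.84), ([279.0, 166.0, 19.0, 27.0], 0.81), ([335.0, 179.0, 26.0, 27.0], 0.63)]
timer [([336.0, 166.0, 16.0, 13.0], 0.6)]
lancet_box []
top [0.424 0.041 0.923]
vise [([174.0, 180.0, 132.0, 71.0], 0.7)]
knob_bar [([255.0, 188.0, 4.0, 28.0], 0.56)]
lever_pad [([254.0, 189.0, 4.0, 27.0], 0.55)]
jaw_plate [([228.0, 196.0, 14.0, 33.0], 0.78)]
cup [([232.0, 273.0, 22.0, 20.0], 0.96), ([305.0, 262.0, 24.0, 21.0], 0.77), ([182.0, 211.0, 31.0, 28.0], 0.75), ([254.0, 190.0, 3.0, 27.0], 0.62)]
timer [([157.0, 266.0, 31.0, 35.0], 0.97), ([183.0, 213.0, 28.0, 22.0], 0.49), ([232.0, 183.0, 72.0, 65.0], 0.16)]
lancet_box [([369.0, 257.0, 40.0, 38.0], 0.91)]
```

```bash
python3 -c "
import cv2
for c in('side','top'):
    i=cv2.imread(f'pics/{c}0.png');print(i.shape)"
```

```text
(420, 560, 3)
(420, 560, 3)
```

View pics/side0.png

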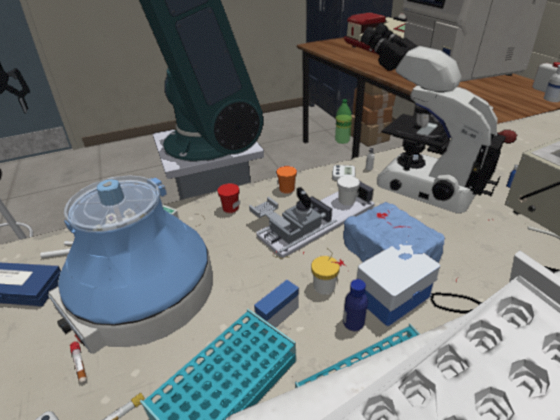

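View pics/top0.png

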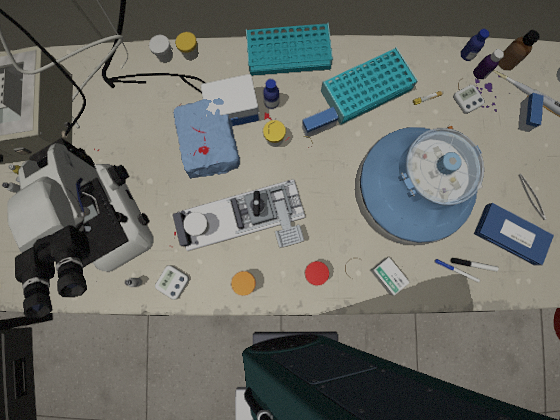

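The side view shows the vise at about (315,215), its knob at (303,197) and the white cup at (348,190). The top view shows the cup at (197,224), the knob at (256,203) and the thumb plate at (289,236). I'll enlarge both.

Run:
```python
import cv2,numpy as np
a=cv2.imread('pics/side0.png')[160:260,240:385];b=cv2.imread('pics/top0.png')[170:260,165:310]
f=lambda i:cv2.resize(i,None,fx=5.5,fy=5.5,interpolation=cv2.INTER_CUBIC)
def g(i,x0,y0,s=3.1*1.0):
    s=5.5;o=f(i)
    for x in range(0,i.shape[1],10):cv2.putText(o,str(x0+x),(int(x*s),10),0,.35,(0,0,255));cv2.line(o,(int(x*s),0),(int(x*s),600),(0,0,255) ,1) if x%20==0 else 0
    for y in range(0,i.shape[0],10):cv2.putText(o,str(y0+y),(0,int(y*s)+4),0,.35,(0,0,255));cv2.line(o,(0,int(y*s)),(800,int(y*s)),(0,0,255),1) if y%20==0 else 0
    return o
cv2.imwrite('pics/sc.png',g(a,240,160));cv2.imwrite('pics/tc.png',g(b,165,170))
```

```text
(no output)
```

View pics/tc.png

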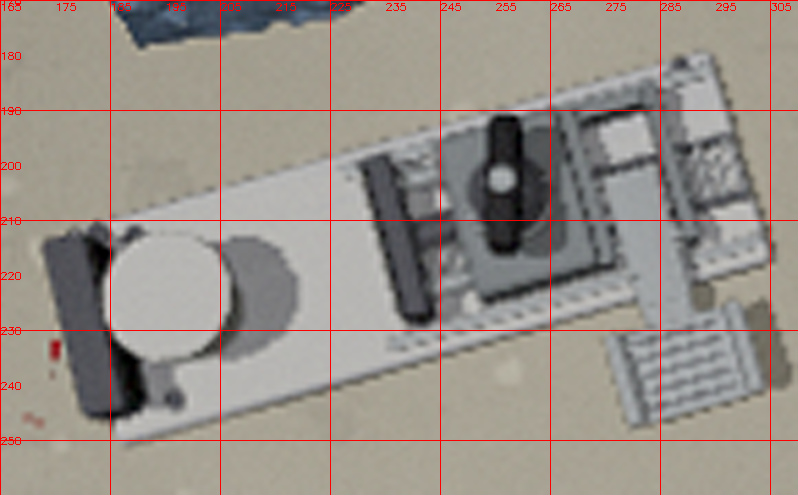

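View pics/sc.png

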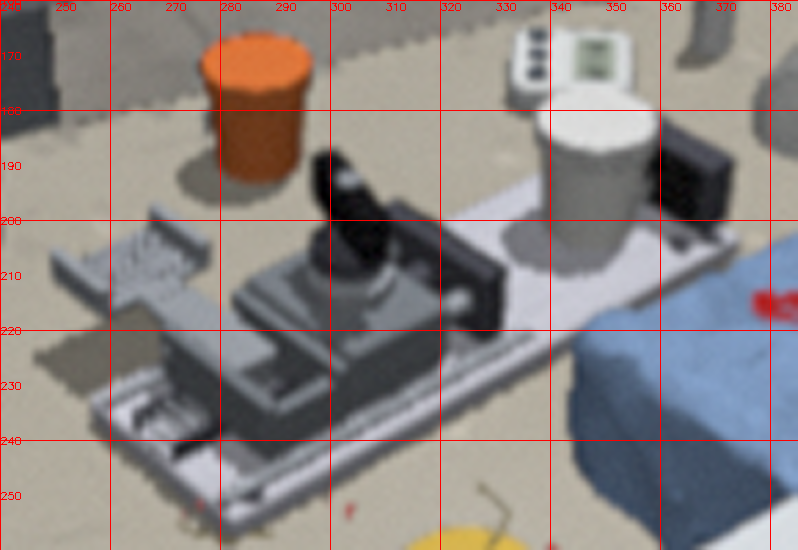

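Zoomed top view: bar centre about (256.8,203.3), plate centre about (290.1,236.2), cup lid (195.5,224). Zoomed side view: bar top centre (302.7,192.7), plate (264,207), lid (348.7,181.5).

Run:
```python
from h import *
T=lambda x,y:(165+x/5.5,170+y/5.5)
S=lambda x,y:(240+x/5.5,160+y/5.5)
for n,s,t,z in(('knobpin',S(345,180),T(502,179),.104),('pad',S(132,258),T(688,364),.039),('lid',S(598,118),T(168,297),.073)):
    print(n,np.round(tri(s,t)[0],4),round(tri(s,t)[1],4),'top@z',np.round(atz('top',t,z),4),'side@z',np.round(atz('side',s,z),4))
c={k:atz('top',T(*p),.014) for k,p in dict(fl=(125,445),nr=(775,262),br=(712,53)).items()}
print(c); d=c['fl']-c['nr'];print('yaw of vise y',np.degrees(np.arctan2(d[1],d[0]))-90,np.linalg.norm(d),np.linalg.norm(c['nr']-c['br']),'centre',(c['fl']+c['br'])/2)
a,b=atz('top',T(507,115),.104),atz('top',T(503,252),.104);d=a-b;print('bar',np.degrees(np.arctan2(d[1],d[0])),np.linalg.norm(d),(a+b)/2)
print('jaw',atz('top',T(398,240),.053))
# pad ridges direction
a,b=atz('top',T(617,335),.05),atz('top',T(640,427),.05);d=a-b;print('ridge',np.degrees(np.arctan2(d[1],d[0])))
st=robot.get_state();print(st['time'],st['eef_rot'],st['position'])
from scipy.spatial.transform import Rotation as R
print(R.from_quat(st['eef_rot']).as_matrix().round(3))
```

```text
knobpin [0.5753 0.1021 0.1027] 0.0004 top@z [0.575  0.1018 0.104 ] side@z [0.577  0.1015 0.104 ]
pad [0.5066 0.0295 0.041 ] 0.0041 top@z [0.5061 0.0275 0.039 ] side@z [0.5045 0.0323 0.039 ]
lid [0.5339 0.2454 0.0703] 0.004 top@z [0.5327 0.2429 0.073 ] side@z [0.5376 0.2453 0.073 ]
{'fl': array([0.47494058, 0.27446533, 0.014     ]), 'nr': array([ 0.55298847, -0.01171927,  0.014     ]), 'br': array([0.64774854, 0.01447425, 0.014     ])}
yaw of vise y 15.254661715817846 0.29663630842405997 0.09831363074892027 centre [0.56134456 0.14446979 0.014     ]
bar -1.6183443851131722 0.05566686741277338 [0.57329743 0.10062667 0.104     ]
jaw [0.55864637 0.14975059 0.053     ]
ridge 13.487975914137573
0.8 [9.88411877e-01 1.51795779e-01 8.82830036e-06 4.50091613e-05] [ 0.15754926 -0.50082828  0.2313012 ]
[[ 0.954  0.3    0.   ]
 [ 0.3   -0.954 -0.   ]
 [ 0.     0.    -1.   ]]
```

Request:
{"api": "jog_arm", "payload": {
  "steps": [
    [[0.164,-0.134,0,0,0,0,0],[0.164,-0.134,0,0,0,0,0],[0.164,-0.134,0,0,0,0,0],[0.164,-0.134,0,0,0,0,0],[0.164,-0.134,0,0,0,0,0],[0.164,-0.134,0,0,0,0,0],[0.164,-0.134,0,0,0,0,0],[0.164,-0.134,0,0,0,0,0],[0.164,-0.134,0,0,0,0,0],[0.164,-0.134,0,0,0,0,0]]
  ]
}}

```text
time: 1.63
position: [0.3324, -0.2339, 0.2314]
eef_rot: [0.988, 0.152, 0.0, 0.0]
ft_force: [0.3, -0.8, 1.5]
opening: 0.0002
grasp_force: 0.0
```

Request:
{"api": "jog_arm", "payload": {
  "steps": [
    [[0.164,-0.134,0,0,0,0,0],[0.164,-0.134,0,0,0,0,0],[0.164,-0.134,0,0,0,0,0],[0.164,-0.134,0,0,0,0,0],[0.164,-0.134,0,0,0,0,0],[0.164,-0.134,0,0,0,0,0],[0.164,-0.134,0,0,0,0,0],[0.164,-0.134,0,0,0,0,0],[0.164,-0.134,0,0,0,0,0],[0.164,-0.134,0,0,0,0,0],[0,0,0,0,0,0,0],[0,0,0,0,0,0,0]]
  ]
}}

```text
time: 2.63
position: [0.5066, 0.0315, 0.2309]
eef_rot: [0.988, 0.153, -0.0, -0.0]
ft_force: [-0.4, -0.9, 0.1]
opening: -0.0002
grasp_force: 0.0
```

Request:
{"api": "jog_arm", "payload": {
  "steps": [
    [[0,0,0,0,0,-0.118,0],[0,0,0,0,0,-0.118,0],[0,0,0,0,0,-0.118,0],[0,0,0,0,0,-0.118,0],[0,0,0,0,0,-0.118,0],[0,0,0,0,0,-0.118,0],[0,0,0,0,0,-0.118,0],[0,0,0,0,0,-0.118,0],[0,0,0,0,0,-0.118,0],[0,0,0,0,0,-0.118,0],[0,0,0,0,0,-0.118,0],[0,0,0,0,0,-0.118,0]]
  ]
}}

```text
time: 3.63
position: [0.5057, 0.0294, 0.2314]
eef_rot: [0.625, 0.781, -0.0, 0.0]
ft_force: [0.3, 0.1, 0.3]
opening: -0.0
grasp_force: 0.0
```

```bash
cat >> h.py <<'E'
from scipy.spatial.transform import Rotation as R
def st():
    s=robot.get_state();m=R.from_quat(s['eef_rot']).as_matrix();th=np.degrees(np.arctan2(m[1,0],m[0,0]))
    print('t',s['time'],'p',np.round(s['position'],4),'th',round(th,2),'q',np.round(s['q'],3),'F',np.round(s['ft_force'],1),'open',s['opening'],'g',s['grasp_force'],'tz',np.round(s['wrist_torque'],2));return s,m
def to(P):
    s,m=st();d=m.T@(np.array(P)-s['position']);print('shares',np.round(d/.15,3))
E
python3 -c "
from h import *
to([.506,.030,.1])"
```

```text
t 3.6333 p [0.5057 0.0294 0.2314] th 102.71 q [-0.103  0.231 -0.092  1.248 -0.     1.246] F [0.3 0.1 0.3] open -3.459458803282933e-05 g 0.0 tz [-0.01  0.    0.01]
shares [0.004 0.003 0.876]
```

Request:
{"api": "jog_arm", "payload": {
  "steps": [
    [[0,0,0.19,0,0,-0.042,0],[0,0,0.19,0,0,0,0],[0,0,0.19,0,0,0,0],[0,0,0.19,0,0,0,0],[0,0,0.19,0,0,0,0],[0,0,0.19,0,0,0,0],[0,0,0,0,0,0,0],[0,0,0,0,0,0,0]]
  ]
}}

```text
time: 4.3
position: [0.5052, 0.0297, 0.0602]
eef_rot: [0.61, 0.793, -0.001, -0.001]
ft_force: [0.3, -0.4, 0.2]
opening: 0.0003
grasp_force: 0.0
```

Run:
```python
from h import *
st()
a=snap('side','s1')[150:270,230:400];b=snap('top','t1')[170:290,170:340]
o=np.hstack([cv2.resize(i,None,fx=4.7*.5,fy=4.7*.5,interpolation=cv2.INTER_CUBIC) for i in(a,b)]) if 0 else np.vstack([cv2.resize(i,(425*1,300),interpolation=cv2.INTER_CUBIC) for i in(a,b)])
cv2.imwrite('pics/c1.png',o[:,:,::-1])
```

```text
t 4.3 p [0.5052 0.0297 0.0602] th 104.89 q [-0.102  0.35  -0.419  0.804 -0.     1.209] F [ 0.3 -0.4  0.2] open 0.00025937749923757845 g 0.0 tz [ 0.01 -0.09 -0.02]
```

View pics/c1.png

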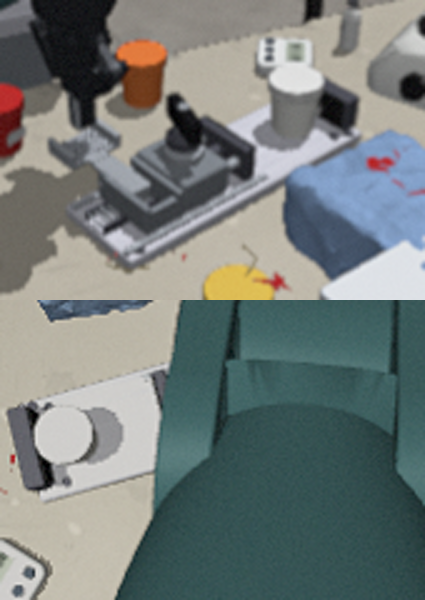

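The side view shows the fingertips just above the hollow of the thumb plate (85,125). I'll press.

Request:
{"api": "jog_arm", "payload": {
  "steps": [
    [[0,0,0.06,0,0,0,0],[0,0,0.06,0,0,0,0],[0,0,0.05,0,0,0,0],[0,0,0.03,0,0,0,0],[0,0,0.03,0,0,0,0],[0,0,0,0,0,0,0],[0,0,0,0,0,0,0]]
  ]
}}

```text
time: 4.98
position: [0.5071, 0.0303, 0.0259]
eef_rot: [0.609, 0.793, 0.0, 0.001]
ft_force: [1.4, 0.1, 7.5]
opening: -0.0002
grasp_force: 3.9
```

Request:
{"api": "jog_arm", "payload": {
  "steps": [
    [[0,0,0.008,0,0,0,0],[0.04,0,0,0,0,0,0],[0.04,0,0,0,0,0,0],[0.04,0,0,0,0,0,0],[0.04,0,0,0,0,0,0],[0.04,0,0,0,0,0,0],[0.04,0,0,0,0,0,0],[0.04,0,0,0,0,0,0],[0.04,0,0,0,0,0,0],[0.04,0,0,0,0,0,0],[0,0,0,0,0,0,0]]
  ]
}}

```text
time: 5.9
position: [0.4927, 0.0834, 0.0248]
eef_rot: [0.609, 0.793, 0.001, 0.0]
ft_force: [-0.1, 2.0, 8.5]
opening: 0.0001
grasp_force: 4.1
```

Run:
```python
from h import *
st()
a=snap('side','s2')[150:250,230:390]
print(robot.boxes_of('side','knob_bar')[:2],robot.boxes_of('side','jaw_plate')[:2])
cv2.imwrite('pics/c2.png',cv2.resize(a,(800,500),interpolation=cv2.INTER_CUBIC)[:,:,::-1])
```

```text
t 5.9 p [0.4927 0.0834 0.0248] th 104.99 q [ 0.004  0.38  -0.491  0.699  0.     1.313] F [-0.1  2.   8.5] open 5.789722284753042e-05 g 4.091454693116248 tz [ 0.23 -0.09  0.01]
[{'extent': [312.7, 178.6, 18.1, 22.3], 'p': 0.6}] [{'extent': [327.2, 190.0, 20.9, 23.3], 'p': 0.68}]
```

View pics/c2.png

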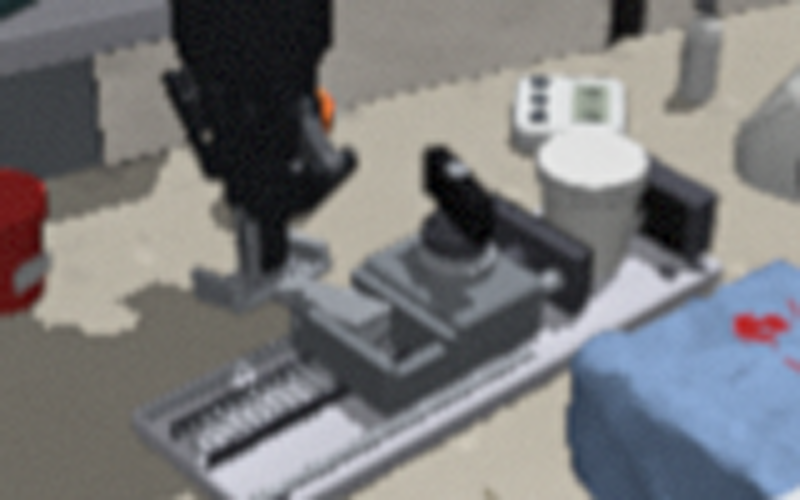

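The carriage follows. The knob pin is now at about (321.4,183.6) in the side view.

Run:
```python
from h import *
a=atz('side',(302.7,192.7),.104);b=atz('side',(321.4,183.6),.104);print(a,b,np.linalg.norm(b-a))
y=np.array([-.262,.965]);c=np.array([.535,.2445]);print('cup y in jaw (side)',(c-b[:2])@y-.058)
```

```text
[0.57690995 0.10150106 0.104     ] [0.56097587 0.15649781 0.104     ] 0.05725851515163244
cup y in jaw (side) 0.03372778638359016
```

Request:
{"api": "jog_arm", "payload": {
  "steps": [
    [[0.014,0,0,0,0,0,0],[0.014,0,0,0,0,0,0],[0.014,0,0,0,0,0,0],[0.012,0,0,0,0,0,0],[0,0,0,0,0,0,0],[0,0,0,0,0,0,0]]
  ]
}}

```text
time: 6.55
position: [0.4907, 0.0905, 0.0248]
eef_rot: [0.609, 0.793, 0.0, 0.0]
ft_force: [0.3, 1.2, 9.0]
opening: 0.0002
grasp_force: 4.1
```

Run:
```python
from h import *
st()
a=snap('side','s3')[150:220,280:385]
cv2.imwrite('pics/c3.png',cv2.resize(a,(798,532),interpolation=cv2.INTER_CUBIC)[:,:,::-1])
```

```text
t 6.55 p [0.4907 0.0905 0.0248] th 104.96 q [ 0.019  0.379 -0.493  0.698  0.     1.329] F [0.3 1.2 9. ] open 0.0001869454749553019 g 4.1035186825320125 tz [ 0.17 -0.02 -0.  ]
```

View pics/c3.png

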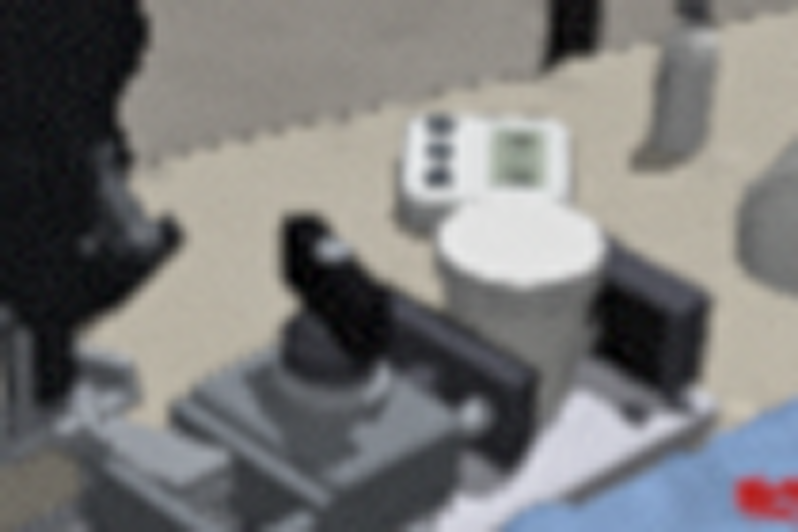

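The pin is now at (323.6,182.6), with the jaw close to the cup. I'll nudge until contact shows in the force.

Request:
{"api": "jog_arm", "payload": {
  "steps": [
    [[0.01,0,0,0,0,0,0],[0.01,0,0,0,0,0,0],[0.007,0,0,0,0,0,0],[0,0,0,0,0,0,0],[0,0,0,0,0,0,0]]
  ]
}}

```text
time: 7.02
position: [0.4897, 0.0943, 0.0248]
eef_rot: [0.609, 0.793, 0.0, 0.0]
ft_force: [0.3, -0.3, 8.2]
opening: -0.0002
grasp_force: 4.1
```

Run:
```python
from h import *
st()
P=[[.5610-.008*.262,.1565+.008*.965,.104]]
snap('side','s4');print(robot.boxes_of('side','jaw_plate')[:1],robot.boxes_of('side','knob_bar')[:1])
```

```text
t 7.0167 p [0.4897 0.0943 0.0248] th 104.95 q [ 0.027  0.378 -0.493  0.698 -0.     1.337] F [ 0.3 -0.3  8.2] open -0.00019989289413672385 g 4.110776191810146 tz [ 0.02 -0.11  0.01]
[{'extent': [330.9, 189.7, 22.3, 21.9], 'p': 0.72}] [{'extent': [314.7, 178.6, 19.5, 19.3], 'p': 0.57}]
```

Request:
{"api": "jog_arm", "payload": {
  "steps": [
    [[0,0,-0.05,0,0,0,0],[0,0,-0.06,0,0,0,0],[0,0,-0.1,0,0,0,0],[0,0,-0.2,0,0,0,0],[0,0,-0.27,0,0,0,50],[0,0,-0.27,0,0,0,50],[0,0,-0.15,0,0,-0.117,50],[0,0,0,0,0,-0.117,50],[0,0,0,0,0,-0.117,50],[0,0,0,0,0,-0.117,50],[0,0,0,0,0,-0.117,50],[0,0,0,0,0,-0.117,50]]
  ]
}}

```text
time: 8.17
position: [0.4889, 0.0943, 0.1897]
eef_rot: [0.281, 0.96, -0.0, -0.0]
ft_force: [0.2, 0.3, -0.9]
opening: 0.0427
grasp_force: 0.0
```

Run:
```python
from h import *
st()
a=snap('side','s5')[150:230,250:370]
cv2.imwrite('pics/c5.png',cv2.resize(a,(798,532),interpolation=cv2.INTER_CUBIC)[:,:,::-1])
```

```text
t 8.1667 p [0.4889 0.0943 0.1897] th 147.41 q [ 0.027  0.234 -0.203  1.134  0.     0.595] F [ 0.2  0.3 -0.9] open 0.04271538831356586 g 0.0 tz [0.01 0.05 0.02]
```

View pics/c5.png

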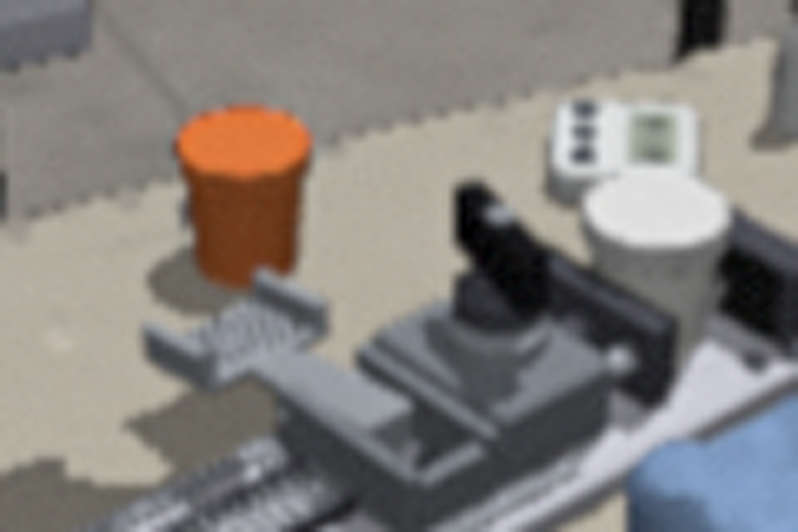

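The lever looks to be up again. The knob pin is at about (325.0,182.2) and the plate centre at about (285.8,199.3). I'll check its height.

Run:
```python
from h import *
b=atz('side',(325.0,182.2),.104);print(b)
y=np.array([-.262,.965]);x=np.array([.965,.262])
print('travel',(b-atz('side',(302.7,192.7),.104)))
p=b[:2]-np.array([.0012,.0])
for f,z in((.0,.039),(.0,.031)):print(proj('side',np.r_[b[:2]-.0857*x-.052*y,z]))
# consistency with the start
a=atz('side',(302.7,192.7),.104);print('start ref',proj('side',np.r_[a[:2]-.0857*x-.052*y,.039]),'measured 264,206.9')
to([.558,.1645,.19])
```

```text
[0.55914058 0.16680801 0.104     ]
travel [-1.77693728e-02  6.53069495e-02 -5.55111512e-17]
[[285.2703861  197.68246421]]
[[285.3572502  200.32431554]]
start ref [[263.13383214 207.99560768]] measured 264,206.9
t 8.2167 p [0.4889 0.0943 0.1896] th 147.96 q [ 0.027  0.234 -0.203  1.134  0.     0.586] F [-0.5  0.2 -0.3] open 0.042685031498047754 g 0.0 tz [-0.02 -0.03 -0.02]
shares [-0.142  0.641 -0.003]
```

Run:
```python
from h import *
a=cv2.imread('pics/side0.png');b=cv2.imread('pics/s5.png');up=lambda i:cv2.resize(i,None,fx=6,fy=6,interpolation=cv2.INTER_CUBIC)
def m(x,y,w,h):
    t=up(a[y:y+h,x:x+w]);r=cv2.matchTemplate(up(b[150:260,240:390]),t,cv2.TM_CCOEFF_NORMED);_,v,_,l=cv2.minMaxLoc(r);return round(v,2),(240+l[0]/6-x,150+l[1]/6-y)
for n,r in dict(pad=(247,196,34,24),ridgefar=(264,196,16,18),ridgenear=(247,203,16,16),block=(276,215,30,30),block2=(284,205,20,26),jaw=(314,202,20,24)).items(): print(n,m(*r))
y=np.array([-.262,.965]);x=np.array([.965,.262]);k=np.array([.575,.102])
for nm,off,z in(('pad',-.0857*x-.052*y,.039),('block',0.02*x-.04*y,.04),('jaw',.058*y,.035),('knob',0*x,.104)):
    for t in(.062,.065,.068):
        print(nm,t,(proj('side',np.r_[k+off+t*y,z])-proj('side',np.r_[k+off,z])).round(2), (proj('side',np.r_[k+off+t*y,z-.008])-proj('side',np.r_[k+off,z])).round(2) if nm=='pad' else '')
```

```text
pad (0.45, (42.166666666666686, 7.5))
ridgefar (0.54, (4.166666666666686, 0.5))
ridgenear (0.79, (22.166666666666686, -7.666666666666657))
block (0.96, (21.666666666666686, -12.0))
block2 (0.94, (21.666666666666686, -11.5))
jaw (0.82, (20.166666666666686, -10.833333333333343))
pad 0.062 [[20.31 -9.44]] [[20.41 -6.79]]
pad 0.065 [[21.26 -9.88]] [[21.36 -7.24]]
pad 0.068 [[ 22.21 -10.32]] [[22.3  -7.68]]
block 0.062 [[ 20.65 -10.73]] 
block 0.065 [[ 21.61 -11.23]] 
block 0.068 [[ 22.57 -11.73]] 
jaw 0.062 [[18.4  -9.41]] 
jaw 0.065 [[19.26 -9.85]] 
jaw 0.068 [[ 20.12 -10.29]] 
knob 0.062 [[20.47 -9.61]] 
knob 0.065 [[ 21.43 -10.06]] 
knob 0.068 [[ 22.38 -10.5 ]]
```

The lever seems stuck at about 0.15 rad, with the pawl on a rung top. I'll grip the knob and nudge the carriage back.

Request:
{"api": "jog_arm", "payload": {
  "steps": [
    [[0,0,0,0,0,-0.117,50],[0,0,0,0,0,-0.117,50],[0,0,0,0,0,-0.117,50],[0,0,0,0,0,-0.117,50],[0,0,0,0,0,-0.117,50],[0,0,0,0,0,-0.117,50],[0,0,0,0,0,-0.117,50],[0,0,0,0,0,-0.117,50],[0,0,0,0,0,-0.117,50],[0,0,0,0,0,-0.117,50],[0,0,0,0,0,-0.117,50],[0,0,0,0,0,-0.117,50]]
  ]
}}

```text
time: 9.22
position: [0.489, 0.0942, 0.1896]
eef_rot: [-0.434, 0.901, 0.0, -0.0]
ft_force: [0.6, -0.1, -0.5]
opening: 0.0424
grasp_force: 0.0
```

Request:
{"api": "jog_arm", "payload": {
  "steps": [
    [[0,0,0,0,0,-0.117,50],[0,0,0,0,0,-0.117,50],[0,0,0,0,0,-0.117,50],[0,0,0,0,0,-0.117,50],[0,0,0,0,0,-0.117,50],[0,0,0,0,0,-0.117,50],[0,0,0,0,0,-0.117,50],[0,0,0,0,0,-0.117,50],[0,0,0,0,0,-0.117,50],[0,0,0,0,0,-0.117,50],[0,0,0,0,0,-0.117,50],[0,0,0,0,0,-0.117,50]]
  ]
}}

```text
time: 10.22
position: [0.489, 0.0943, 0.1896]
eef_rot: [0.926, -0.377, -0.0, 0.0]
ft_force: [-0.2, -0.2, 0.6]
opening: 0.0427
grasp_force: 0.0
```

Request:
{"api": "jog_arm", "payload": {
  "steps": [
    [[0,0,0,0,0,-0.117,50],[0,0,0,0,0,-0.117,50],[0,0,0,0,0,-0.117,50],[0,0,0,0,0,-0.117,50],[0,0,0,0,0,-0.117,50],[0,0,0,0,0,-0.117,50],[0.11,-0.12,0,0,0,0,50],[0.11,-0.12,0,0,0,0,50],[0.11,-0.12,0,0,0,0,50],[0.11,-0.12,0,0,0,0,50],[0,0,0,0,0,0,50]]
  ]
}}

```text
time: 11.13
position: [0.5602, 0.1658, 0.189]
eef_rot: [1.0, -0.021, 0.0, -0.0]
ft_force: [0.7, -0.1, -1.0]
opening: 0.0424
grasp_force: 0.0
```

```bash
python3 -c "
from h import *
to([.558,.1655,.079])"
```

```text
t 11.1333 p [0.5602 0.1658 0.189 ] th -2.44 q [ 1.480e-01  3.790e-01  1.000e-02  1.201e+00  1.000e-03 -2.951e+00] F [ 0.7 -0.1 -1. ] open 0.042413133223310764 g 0.0 tz [0.02 0.05 0.01]
shares [-0.015  0.003  0.733]
```

Request:
{"api": "jog_arm", "payload": {
  "steps": [
    [[-0.014,0,0.15,0,0,0,50],[0,0,0.2,0,0,0,50],[0,0,0.2,0,0,0,50],[0,0,0.1,0,0,0,50],[0,0,0.08,0,0,0,50],[0,0,0,0,0,0,50],[0,0,0,0,0,0,0],[0,0,0,0,0,0,0],[0,0,0,0,0,0,0],[0,0,0,0,0,0,0],[0,0,0,0,0,0,0]]
  ],
  "newtons": 25
}}

```text
time: 12.05
position: [0.5569, 0.1634, 0.0812]
eef_rot: [1.0, -0.021, 0.001, 0.0]
ft_force: [2.6, -2.8, 6.5]
opening: 0.0135
grasp_force: 30.0
```

```bash
python3 -c "
from h import *
st()"
```

```text
t 12.05 p [0.5569 0.1634 0.0812] th -2.36 q [ 1.450e-01  4.380e-01 -2.010e-01  9.290e-01 -1.000e-03 -2.955e+00] F [ 2.6 -2.8  6.5] open 0.013486917871238317 g 30.02773940563202 tz [-0.44 -0.43  0.09]
```

Request:
{"api": "jog_arm", "payload": {
  "steps": [
    [[0.004,0.012,-0.01,0,0,0,0],[0.004,0.012,0,0,0,0,0],[0,0,0,0,0,0,0],[0,0,0,0,0,0,0]]
  ]
}}

```text
time: 12.38
position: [0.5573, 0.1611, 0.0814]
eef_rot: [1.0, -0.02, 0.0, -0.001]
ft_force: [5.1, 9.0, -9.3]
opening: 0.0135
grasp_force: 27.9
```

```bash
cat > lev.py <<'E'
from h import *
import sys
snap('side',sys.argv[1]);a=cv2.imread('pics/side0.png');b=cv2.imread(f'pics/{sys.argv[1]}.png');up=lambda i:cv2.resize(i,None,fx=6,fy=6,interpolation=cv2.INTER_CUBIC)
for n,(x,y,w,h) in dict(ridgenear=(247,203,16,16),block=(276,215,30,30),block2=(284,205,20,26)).items():
    t=up(a[y:y+h,x:x+w]);X,Y=x+10,y-20;r=cv2.matchTemplate(up(b[Y:Y+h+22,X:X+w+22]),t,cv2.TM_CCOEFF_NORMED);_,v,_,l=cv2.minMaxLoc(r);print(n,round(v,2),round(X+l[0]/6-x,2),round(Y+l[1]/6-y,2))
st()
E
python3 lev.py s6
```

```text
ridgenear 0.84 20.83 -9.33
block 0.79 20.17 -11.17
block2 0.83 20.17 -10.17
t 12.4333 p [0.5573 0.1611 0.0814] th -2.31 q [ 0.14   0.439 -0.2    0.931  0.003 -2.962] F [ 5.8  8.3 -9.7] open 0.013052322337771583 g 27.92552500963211 tz [ 1.92 -1.09  0.02]
```

The pawl has dropped and the lever is up. I'll ease the side load, then start turning.

Request:
{"api": "jog_arm", "payload": {
  "steps": [
    [[0.008,-0.007,0.004,0,0,0,0],[0,0,0,0,0,0,0],[0,0,0,0,0,0.06,0],[0,0,0,0,0,0.1,0],[0,0,0,0,0,0.1,0],[0,0,0,0,0,0.1,0],[0,0,0,0,0,0.1,0],[0,0,0,0,0,0.1,0],[0,0,0,0,0,0.1,0]]
  ]
}}

```text
time: 13.18
position: [0.558, 0.1622, 0.0813]
eef_rot: [0.933, -0.36, -0.001, -0.001]
ft_force: [-0.0, 10.5, 0.7]
opening: 0.0135
grasp_force: 29.3
```

```bash
python3 -c "
from h import *
st()"
```

```text
t 13.1833 p [0.558  0.1622 0.0813] th -42.19 q [ 0.141  0.441 -0.197  0.933  0.003 -2.264] F [-0.  10.5  0.7] open 0.013464842631897334 g 29.31954324245453 tz [2.03 0.   0.08]
```

Request:
{"api": "jog_arm", "payload": {
  "steps": [
    [[0,0,0,0,0,0.1,0],[0,0,0,0,0,0.1,0],[0,0,0,0,0,0.1,0],[0,0,0,0,0,0.1,0],[0,0,0,0,0,0.1,0],[0,0,0,0,0,0.1,0],[0,0,0,0,0,0.1,0],[0,0,0,0,0,0.1,0]]
  ]
}}

```text
time: 13.85
position: [0.5591, 0.1626, 0.0814]
eef_rot: [-0.706, 0.708, 0.001, 0.002]
ft_force: [5.6, 12.4, -3.9]
opening: 0.0131
grasp_force: 28.6
```

```bash
python3 -c "
from h import *
st()"; python3 lev.py s7
```

```text
t 13.85 p [0.5591 0.1626 0.0814] th -90.18 q [ 0.141  0.441 -0.196  0.931  0.004 -1.426] F [ 5.6 12.4 -3.9] open 0.01311107070409207 g 28.597876131534576 tz [ 2.56 -1.29  0.08]
ridgenear 0.85 20.83 -9.33
block 0.78 20.17 -11.0
block2 0.79 20.0 -10.17
t 13.9 p [0.5591 0.1626 0.0814] th -90.66 q [ 0.141  0.441 -0.196  0.931  0.004 -1.418] F [ 5.6 12.2 -4.4] open 0.01348158584026868 g 28.51544201374054 tz [ 2.57 -1.25 -0.1 ]
```

Request:
{"api": "jog_arm", "payload": {
  "steps": [
    [[0,0,0,0,0,0.1,0],[0,0,0,0,0,0.1,0],[0,0,0,0,0,0.1,0],[0,0,0,0,0,0.1,0],[0,0,0,0,0,0.1,0]]
  ]
}}

```text
time: 14.32
position: [0.5598, 0.1624, 0.0815]
eef_rot: [-0.499, 0.867, 0.001, 0.002]
ft_force: [9.7, 11.0, -7.7]
opening: 0.0134
grasp_force: 28.2
```

Request:
{"api": "jog_arm", "payload": {
  "steps": [
    [[0,0,0,0,0,0.1,0],[0,0,0,0,0,0.1,0],[0,0,0,0,0,0.1,0],[0,0,0,0,0,0.1,0]]
  ]
}}

```text
time: 14.65
position: [0.5602, 0.1622, 0.0815]
eef_rot: [-0.307, 0.952, 0.001, 0.002]
ft_force: [12.0, 8.4, -8.2]
opening: 0.0135
grasp_force: 28.0
```

```bash
cat > tz.py <<'E'
from h import *
import sys
v=[]
b=snap('side',sys.argv[1])
s,m=st()
for _ in range(2): robot.snapshot('side'); v.append(robot.get_state()['wrist_torque'][2])
print('tz',np.round(v,3),'tau6',s['tau'][5])
up=lambda i:cv2.resize(i,None,fx=6,fy=6,interpolation=cv2.INTER_CUBIC)
a=cv2.imread('pics/side0.png');b=b[:,:,::-1]
for n,(x,y,w,h) in dict(jaw=(320,203,16,22),block=(276,215,30,30),cup=(335,174,28,24)).items():
    dx,dy=(-6,-6) if n=='cup' else (10,-20)
    t=up(a[y:y+h,x:x+w]);X,Y=x+dx,y+dy;r=cv2.matchTemplate(up(b[Y:Y+h+22,X:X+w+22]),t,cv2.TM_CCOEFF_NORMED);_,q,_,l=cv2.minMaxLoc(r);print(n,round(q,2),round(X+l[0]/6-x,2),round(Y+l[1]/6-y,2))
E
python3 tz.py s8
```

```text
t 14.7 p [0.5602 0.1621 0.0814] th -144.68 q [ 0.141  0.441 -0.196  0.93   0.002 -0.475] F [11.3  8.9 -9.7] open 0.013747882991636937 g 27.894092202186584 tz [ 1.93 -2.52 -0.07]
tz [-0.141 -0.116] tau6 -1.5663811191916466
jaw 0.79 21.0 -11.33
block 0.78 20.17 -11.17
cup 0.88 1.17 -0.17
```

Request:
{"api": "jog_arm", "payload": {
  "steps": [
    [[0,0,0,0,0,0.1,0],[0,0,0,0,0,0.1,0],[0,0,0,0,0,0.1,0],[0,0,0,0,0,0.1,0],[0,0,0,0,0,0.1,0]]
  ]
}}

```text
time: 15.22
position: [0.5605, 0.1616, 0.0815]
eef_rot: [-0.05, 0.999, 0.001, 0.002]
ft_force: [13.3, 3.7, -9.7]
opening: 0.0133
grasp_force: 27.9
```

```bash
python3 tz.py s9
```

```text
t 15.2667 p [0.5605 0.1616 0.0814] th -174.71 q [ 0.14   0.441 -0.195  0.93   0.001  0.048] F [13.3  5.1 -9.7] open 0.013353964521643778 g 27.83107101917267 tz [ 1.03 -2.78 -0.05]
tz [-0.111 -0.076] tau6 -1.5641090646386147
jaw 0.78 21.33 -11.5
block 0.8 20.17 -11.17
cup 0.87 1.67 -0.33
```

Request:
{"api": "jog_arm", "payload": {
  "steps": [
    [[0,0,0,0,0,0.1,0],[0,0,0,0,0,0.1,0],[0,0,0,0,0,0.1,0],[0,0,0,0,0,0.1,0],[0,0,0,0,0,0.1,0]]
  ]
}}

```text
time: 15.78
position: [0.5603, 0.1609, 0.0814]
eef_rot: [0.21, 0.978, 0.0, 0.002]
ft_force: [12.6, -2.0, -7.8]
opening: 0.0133
grasp_force: 28.1
```

```bash
python3 tz.py s10
```

```text
t 15.8333 p [0.5603 0.1609 0.0814] th 155.27 q [ 0.14   0.441 -0.196  0.93  -0.     0.572] F [11.2 -0.3 -9.1] open 0.013547570597309865 g 27.99659639596939 tz [-0.09 -2.67 -0.04]
tz [-0.055 -0.104] tau6 -1.541503295302391
jaw 0.78 21.5 -11.67
block 0.79 20.17 -11.17
cup 0.83 2.0 0.0
```

Request:
{"api": "jog_arm", "payload": {
  "steps": [
    [[0,0,0,0,0,0.1,0],[0,0,0,0,0,0.1,0],[0,0,0,0,0,0.1,0],[0,0,0,0,0,0.1,0],[0,0,0,0,0,0.1,0]]
  ]
}}

```text
time: 16.35
position: [0.56, 0.1603, 0.0814]
eef_rot: [0.456, 0.89, 0.0, 0.002]
ft_force: [10.6, -5.1, -5.4]
opening: 0.0133
grasp_force: 28.5
```

```bash
python3 tz.py s11
```

```text
t 16.4 p [0.5599 0.1602 0.0814] th 125.25 q [ 0.14   0.441 -0.196  0.931 -0.002  1.095] F [10.  -5.  -6.2] open 0.013648390372455514 g 28.35197925567627 tz [-1.1  -2.18 -0.05]
tz [-0.079 -0.019] tau6 -1.5166453644633293
jaw 0.78 21.5 -11.67
block 0.81 20.33 -11.0
cup 0.84 2.0 -0.17
```

Request:
{"api": "jog_arm", "payload": {
  "steps": [
    [[0,0,0,0,0,0.1,0],[0,0,0,0,0,0.1,0],[0,0,0,0,0,0.1,0],[0,0,0,0,0,0.1,0],[0,0,0,0,0,0.1,0]]
  ]
}}

```text
time: 16.92
position: [0.5593, 0.16, 0.0814]
eef_rot: [0.671, 0.742, -0.0, 0.001]
ft_force: [5.4, -6.9, -2.2]
opening: 0.0135
grasp_force: 28.9
```

```bash
python3 tz.py s12
```

```text
t 16.9667 p [0.5593 0.16   0.0814] th 95.24 q [ 0.14   0.441 -0.197  0.932 -0.002  1.619] F [ 6.9 -7.4 -2.4] open 0.013409052398269125 g 28.804815709590912 tz [-1.44 -1.37 -0.01]
tz [-0.015 -0.037] tau6 -1.5188772976398468
jaw 0.78 21.5 -11.67
block 0.78 20.17 -11.17
cup 0.85 2.0 -0.17
```

Jaw and cup stopped moving over the last 60° or so of turning, so the clutch is slipping by about 1 rad. I'll let go and check.

Request:
{"api": "jog_arm", "payload": {
  "steps": [
    [[0,0,0,0,0,0,50],[0,0,0,0,0,0,50],[0,0,0,0,0,0,50],[0,0,0,0,0,0,50],[0,0,0,0,0,0,50],[0,0,0,0,0,0,50]]
  ]
}}

```text
time: 17.57
position: [0.5582, 0.161, 0.081]
eef_rot: [0.669, 0.744, -0.0, -0.0]
ft_force: [-0.4, 0.3, -0.1]
opening: 0.0427
grasp_force: 0.0
```

```bash
python3 tz.py s13; python3 lev.py s14; python3 -c "
import cv2
cv2.imwrite('pics/c14.png',cv2.resize(cv2.imread('pics/s14.png')[150:230,255:375],(798,532),interpolation=cv2.INTER_CUBIC))"
```

```text
t 17.6167 p [0.5582 0.161  0.081 ] th 96.07 q [ 0.141  0.441 -0.198  0.932  0.     1.605] F [ 0.1  0.4 -0.2] open 0.04236213902952139 g 0.0 tz [ 0.01 -0.02  0.03]
tz [0.016 0.029] tau6 3.039582452402101e-06
jaw 0.78 21.5 -11.67
block 0.77 20.0 -11.0
cup 0.81 3.0 0.33
ridgenear 0.85 20.83 -9.33
block 0.77 20.0 -11.0
block2 0.78 19.67 -10.17
t 17.7667 p [0.5582 0.161  0.081 ] th 96.07 q [ 0.14   0.441 -0.198  0.932  0.     1.605] F [ 1.2 -0.2  0.2] open 0.04295490188860419 g 0.0 tz [ 0.01 -0.    0.01]
```

View pics/c14.png

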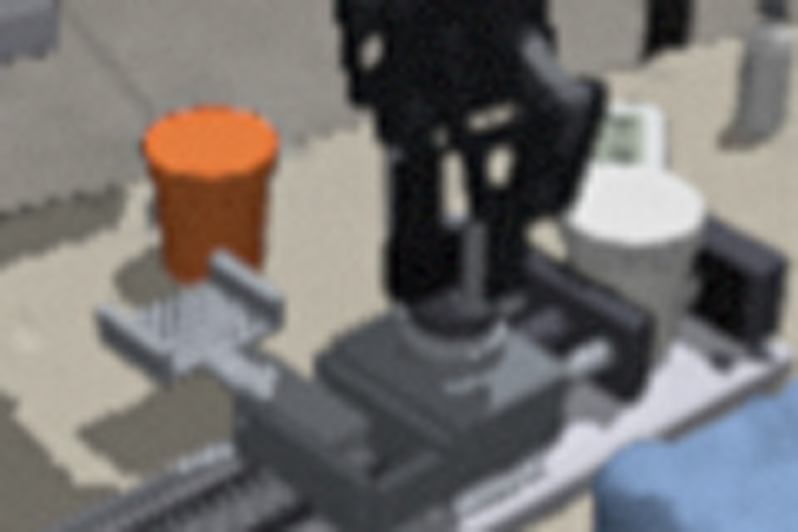

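The lever is up, and the cup sits upright between the jaws at about (640,200). The carriage may have settled by a millimetre on release. I'll regrip with a slight backward bias and turn a little further to be sure it's tight.

Request:
{"api": "jog_arm", "payload": {
  "steps": [
    [[0,0,0,0,0,0,0],[0,0,0,0,0,0,0],[0,0,0,0,0,0,0],[0,0,0,0,0,0,0],[-0.014,0,0,0,0,0,0],[0,0,0,0,0,0,0],[0,0,0,0,0,0.1,0]]
  ]
}}

```text
time: 18.35
position: [0.5592, 0.1602, 0.0812]
eef_rot: [0.706, 0.708, 0.002, -0.001]
ft_force: [4.3, 10.3, -2.3]
opening: 0.0134
grasp_force: 28.2
```

```bash
python3 tz.py s15
```

```text
t 18.4 p [0.5591 0.1602 0.0812] th 89.45 q [ 0.138  0.441 -0.198  0.931  0.003  1.718] F [ 5.4 11.2 -2.3] open 0.01357038642194415 g 28.14073383808136 tz [ 2.16 -0.81  0.05]
tz [-0.049 -0.069] tau6 -2.649596706032753
jaw 0.78 21.5 -11.67
block 0.77 19.83 -11.0
cup 0.86 1.83 -0.33
```

Request:
{"api": "jog_arm", "payload": {
  "steps": [
    [[0,0,0,0,0,0.1,0],[0,0,0,0,0,0.1,0],[0,0,0,0,0,0.1,0],[0,0,0,0,0,0.1,0],[0,0,0,0,0,0.1,0]]
  ]
}}

```text
time: 18.92
position: [0.5591, 0.1603, 0.0812]
eef_rot: [0.867, 0.499, 0.001, -0.001]
ft_force: [4.6, 11.1, -1.7]
opening: 0.0136
grasp_force: 28.2
```

```bash
python3 tz.py s16
```

```text
t 18.9667 p [0.5591 0.1603 0.0812] th 59.35 q [ 0.138  0.441 -0.198  0.931  0.003  2.243] F [ 4.5 10.4 -1.8] open 0.013529248415569952 g 28.172019124031067 tz [ 2.26 -0.7   0.05]
tz [-0.058 -0.012] tau6 -1.5114432200789452
jaw 0.78 21.5 -11.67
block 0.77 19.83 -11.0
cup 0.88 1.67 -0.33
```

Request:
{"api": "jog_arm", "payload": {
  "steps": [
    [[0,0,0,0,0,0,50],[0,0,0,0,0,0,50],[0,0,0,0,0,0,50],[0,0,0,0,0,0,50],[0,0,-0.05,0,0,0,50],[0,0,-0.15,0,0,0,50],[0,0,-0.25,0,0,0,50],[0,0,-0.25,0,0,0,50],[0,0,-0.2,0,0,0,50],[0,0,0,0,0,0,50],[0,0,0,0,0,0,50]]
  ]
}}

```text
time: 19.98
position: [0.5592, 0.1589, 0.218]
eef_rot: [0.866, 0.5, 0.002, 0.001]
ft_force: [-0.1, 0.6, -0.6]
opening: 0.0428
grasp_force: 0.0
```

```bash
python3 tz.py s17; python3 lev.py s18; python3 -c "
import cv2
cv2.imwrite('pics/c18.png',cv2.resize(cv2.imread('pics/s18.png')[150:230,255:375],(798,532),interpolation=cv2.INTER_CUBIC))"
```

```text
t 20.0333 p [0.5585 0.1588 0.2165] th 60.06 q [ 0.137  0.363  0.06   1.267 -0.     2.23 ] F [-1.2  0.2 -1.1] open 0.0427126522915201 g 0.0 tz [0.01 0.02 0.02]
tz [-0.018  0.008] tau6 -0.00013003911590203643
jaw 0.78 21.5 -11.67
block 0.76 20.0 -11.0
cup 0.88 1.67 -0.33
ridgenear 0.85 20.67 -9.33
block 0.75 20.0 -11.0
block2 0.77 20.17 -10.33
t 20.1833 p [0.5579 0.1587 0.215 ] th 60.06 q [0.137 0.365 0.058 1.267 0.    2.23 ] F [ 0.6 -0.6  0.2] open 0.04279221908054165 g 0.0 tz [ 0.01 -0.02  0.03]
```

View pics/c18.png

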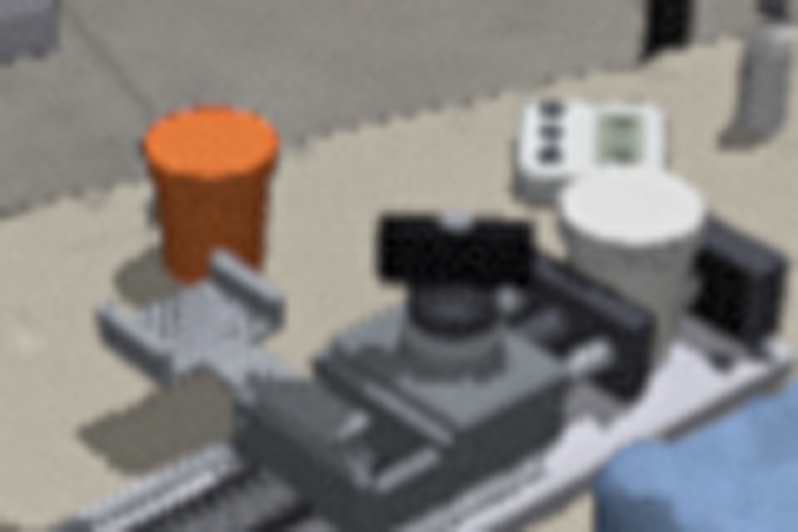

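The arm is clear, the lever is up, and the cup is upright between the jaws at (635,240). The jaw stopped short of its feed limit, so it is the cup that stopped it. I'll hand the job in.

```bash
python3 -c "
from plant import robot
print(robot.close_job())"
```

```text
the job is handed in; nothing more can be done
None
```

I handed the job in with the cup upright between the jaws, the lever up, the arm clear and about 20 s used. The clamp and the clutch slip are inferred from the jaw standing still while the knob turned on, because clamp force can't be read directly and the hand-in returned no verdict.

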